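# Power up the workshop from the bench switch box

## Robot

A 6-joint arm with a two-finger parallel gripper is mounted at the origin on the work surface. World frame = base frame: x ahead of the robot, y to its left, z up, the work surface at z = 0. Lengths are in mm, angles in rad, forces in N, time in s.
With the tool pointing down it reaches from about 350 to 775 mm from the base axis. Payload 7.3 kg.
Tool frame: the origin (TCP) lies at the very end of the fingers, on their centre line; the grasp point (between the pads) lies bot.grasp_offset behind it (bot.grasp_offset is the distance from the TCP to the grasp point, in mm); z points along the fingers, y is the line along which they close (so a half turn about z gives the same grasp; the last joint's range is limited). The gripper opens to 92 mm and grips with 3 to 60 N. Pads are 19 mm wide; open, the fingers measure 130 mm over their backs; the gripper's body (75 mm by 190 mm) begins 47 mm behind the grasp point.
Start: joints at [-1.39, 0.342, 1.524, -0, 1.275, -0.146], TCP at [168.555, -497.226, 226.741] pointing down, gripper open.
Joint ranges: [-2.53, 2.53], [-0.77, 2.02], [0.04, 2.7], [-1, 4.14], [0.28, 2.66], [-3.11, 3.11]. Speed limits (rad/s): [2.57, 2.57, 3.14, 3.14, 3.14, 3.14].

## Interface

Orientations are given as [roll, pitch, yaw] about the fixed x, y, z axes, in that order (R = Rz(yaw) Ry(pitch) Rx(roll)).
In Python, from plant import bot gives the robot as it stands. The module is installed in compiled form; this text tells all that it offers.
- The arm moves only by the shell command python3 -m handwheel 'ROWS'. ROWS is JSON, a list of rows, each an object of numbers: "claw": the finger opening in mm, from 0 to 91.8; "dx", "dy", "dz": the shift along the tool's x, y, z in mm; "rx", "ry", "rz": the turn, a rotation vector about the tool's x, y, z in rad. A call has 1 to 10 rows; each row shifts and turns the commanded pose from where the row before left it, along the tool's axes as they then stand; what a row does not reach is not made up. A row lasts 1/10 s, in which the tool goes at most 50 mm and 8.59 degrees, less where a joint would pass 70% of its speed; a pose out of reach is approached as far as the arm can. A call is refused whole if a number of a shift passes 50 or a number of a turn 0.15, either way. A call with a gripper value outside its range is refused whole. The fingers move at their own pace and stop on an object; the grip force is fixed at half the most. Time passes only in rows, so rows that do not move let the fingers close. It gives the time, the measured TCP pose, the force and the opening at its end, in the units of the state.
- bot.get_obs(): the state, without advancing time (a new reading comes with each control period).
- bot.capture(name): name is "side" or "top"; returns a dict with "frame" (400x640x3 uint8, red, green, blue), "camera_matrix" (3x3 intrinsics, pixels), "k1" (the pictures are not rectified: a ray, as slopes to the right and down, at radius r is drawn at 1 + k1 r^2 times it, then the intrinsics apply), "view" (4x4, takes a point from world to camera coordinates). Camera axes: x right, y down, z forward; pixel columns grow to the right and rows downward; lengths in mm; the calibration is good to about 2 mm. A picture is of the moment at which its call begins. There is no depth.
- bot.close_job(): hands the job in, once; it reports no verdict.
The state is a dict: "time": time; "joint_positions": joint angles; "dq": joint speeds; "tau": joint torques, N m; "tool_pos": TCP position; "tcp_rot": TCP orientation; "contact_force": force on the tool from outside, world axes, zero at the start; "moment": the same for the moment, N m; "grip_width": finger opening in mm.
Only numpy, scipy, OpenCV 4.12 (cv2) and the standard library are available. Lean on these libraries where they do the work, as an engineer would, in place of code of your own. Each camera call takes 0.05 s, during which the arm holds its last target. There are 200 camera calls.

## Task

Power up the workshop at the grey switch box with light fingertip presses, in this order: first switch on the isolator by pressing down the raised, ridged end of its rocker, then push the square key (dust extractor) well down, then the flat-topped round button (drill press) well down; each stays where it is pushed. Do not press the mushroom-headed jog button, and leave the tape roll, glue bottle, tumbler and screwdriver where they are.

Things in the scene. Friction and masses are not known exactly. Their poses are not given: they have to be found in the camera images.
- switch_box: fixed grey steel switch box lying flat on the bench, 190 (x) by 270 (y) by 45 mm high; origin at the centre of its underside, z up. Its lid carries four square base plates, 86 mm apart centre to centre in a two by two block (box x = -43 and +43, box y = +3 and -83 mm), in any arrangement, aligned with the box
- isolator_base: fixed black base plate of the isolator rocker, 76 by 76 by 16 mm, origin at the centre of its underside (45 mm above the bench); its x axis points to the rocker's raised, ridged end at the start
- extractor_base: fixed black base plate of the square key, 76 by 76 by 16 mm, origin at the centre of its underside (45 mm above the bench)
- drill_base: fixed black base plate of the round button, 76 by 76 by 16 mm, origin at the centre of its underside (45 mm above the bench)
- jog_base: fixed black base plate of the jog button, 76 by 76 by 16 mm, origin at the centre of its underside (45 mm above the bench)
- isolator (a joint): angle of the white isolator rocker (rad): about 0 = off (end with the ridge up), 0.4 = on (that end down, hard stop). It stays where it is left; about 3.5 N on the ridge moves it
- isolator_ridge (a point): the spot to press: middle of the top of the 6 mm wide, 9 mm high black rubber ridge along y near the rocker's raised end (the end away from the robot). The rocker is a white plate, 70 (x) by 42 (y) by 9 mm, hinged along y at its middle, 24 mm above its base's underside. The ridge lies 31 mm from the hinge and sinks 12 mm from off to on; its rubber gives about 1 mm per 2 N and springs back
- extractor (a joint): how far the square key is pushed down (m): about 0 = out, 0.010 = fully in (hard stop). It stays where it is left; about 3.5 N moves it
- extractor_top (a point): centre of the flat top of the white square key (38 by 38 mm), which stands 16 mm above its base plate when out and 6 mm when fully in; moves with the key. The cap is springy: it gives about 1 mm per 2 N and comes back
- drill (a joint): how far the round button is pushed down (m): about 0 = out, 0.010 = fully in (hard stop). It stays where it is left; about 3.5 N moves it
- drill_top (a point): centre of the flat top of the white round button (38 mm diameter), which stands 16 mm above its base plate when out and 6 mm when fully in; moves with the button. The cap is springy: it gives about 1 mm per 2 N and comes back
- jog (a joint): how far the jog button is pressed down (m): 0 = out, 0.006 = fully in; it springs back. To be left alone
- jog_top (a point): centre of the domed top of the white mushroom-headed jog button, head 56 mm across, top 32 mm above its base plate
- tape_roll: loose roll of paper tape lying flat on the box lid beside the switches: 56 mm outside, 38 mm inside diameter, 24 mm high; origin at the centre of its underside
- glue_bottle: loose white bottle standing on the bench beside the box, 52 mm diameter, 120 mm high; origin at the centre of its underside
- tumbler: loose open steel tumbler standing on the bench beside the box, 76 mm diameter, 120 mm high; origin at the centre of its underside
- screwdriver: loose screwdriver lying on the bench between the robot and the box, about 200 mm long; origin near its middle, under it
Mind the look-alikes: they are no part of the job. What is shaped like the tape_roll but brown is not meant.

How it is judged:
By the outcome, as a careful person would: the job done as asked, in the order asked, and still so for the second after the job is handed in, with the robot touching nothing.
It also fails if it takes over 48 s, if anything falls off the work surface, if the arm or the gripper's body presses on something with over 40 N, if the wrist force passes 120 N, or if a joint passes its speed limit or range.

## Working session

There is one attempt and no reset: what is moved stays moved. The work goes in short steps, Python scripts to look and compute and a shell command to move; the robot and the scene stay as the last step left them, time stands still between calls to the robot, and variables do not carry over. Pictures are saved under pics/ and viewed, on a budget of 10 in all, crops included, one or two more only if the job needs it, and the job is handed in when it is done.

```bash
mkdir -p pics
cat > h.py <<'E'
import numpy as np, cv2
from plant import bot
def snap(n,f):
    c=bot.capture(n); cv2.imwrite(f,c["frame"][:,:,::-1]); np.savez(n+".npz",**{k:np.array(v) for k,v in c.items()}); return c
def load(n): return np.load(n+".npz")
def world(n,uv,z):
    c=load(n);K=c["camera_matrix"];V=c["view"];k=float(c["k1"])
    p=np.array([(uv[0]-K[0,2])/K[0,0],(uv[1]-K[1,2])/K[1,1]]);s=p.copy()
    for _ in range(50): s=p/(1+k*(s@s))
    d=V[:3,:3].T@np.array([*s,1]);o=-V[:3,:3].T@V[:3,3]
    return o+d*(z-o[2])/d[2]
def proj(n,P):
    c=load(n);K=c["camera_matrix"];V=c["view"];k=float(c["k1"])
    q=V[:3,:3]@np.array(P)+V[:3,3];s=q[:2]/q[2];s=s*(1+k*(s@s))
    return np.array([K[0,0]*s[0]+K[0,2],K[1,1]*s[1]+K[1,2]])
E
python3 - <<'E'
from h import *
for n in("top","side"):
    c=snap(n,f"pics/{n}1.png"); print(n,np.round(-c["view"][:3,:3].T@c["view"][:3,3]),c["k1"])
o=bot.get_obs();print(o["tool_pos"],o["tcp_rot"],o["contact_force"],o["time"],bot.grasp_offset,o["grip_width"])
E
```

```text
top [ 336.   26. 1123.] -0.05668132604508714
side [ 347. -405.  624.] 0.006081120079900019
[ 168.48100916 -496.8300241   226.09509311] [-3.14015776e+00 -2.08982680e-04  3.26804697e-01] [-0.34792123  0.02631696 -0.21548784] 0.1 18.8 91.78805460560514
```

View pics/top1.png

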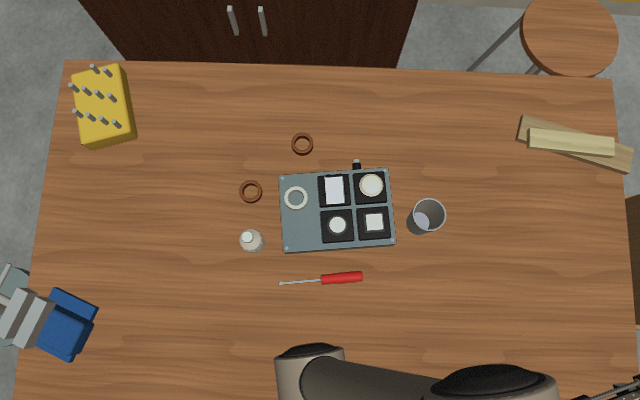

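View pics/side1.png

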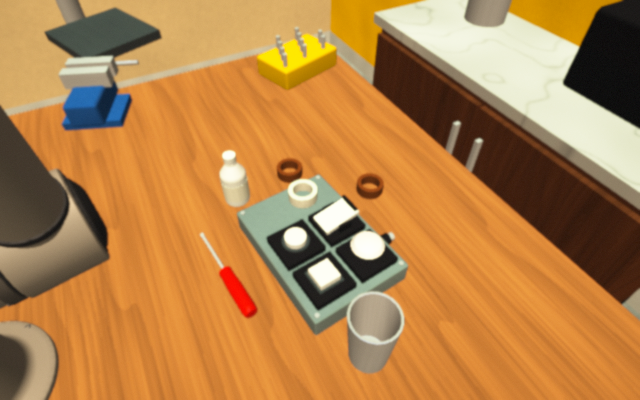

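The top picture shows the rocker at (334,190), the mushroom head at (371,185), the round button at (337,225) and the square key at (374,222). The tape roll on the lid is at (296,198), and the two brown rings at (302,144) and (250,191) are look-alikes. I'll confirm these in enlarged crops.

Run:
```python
from h import *
a=cv2.imread("pics/top1.png")[155:265,265:405];b=cv2.imread("pics/side1.png")[165:335,230:420]
a=cv2.resize(a,None,fx=5,fy=5,interpolation=3);b=cv2.resize(b,None,fx=3.5,fy=3.5,interpolation=3)
cv2.imwrite("pics/ca.png",a);cv2.imwrite("pics/cb.png",b)
```

```text
(no output)
```

View pics/ca.png

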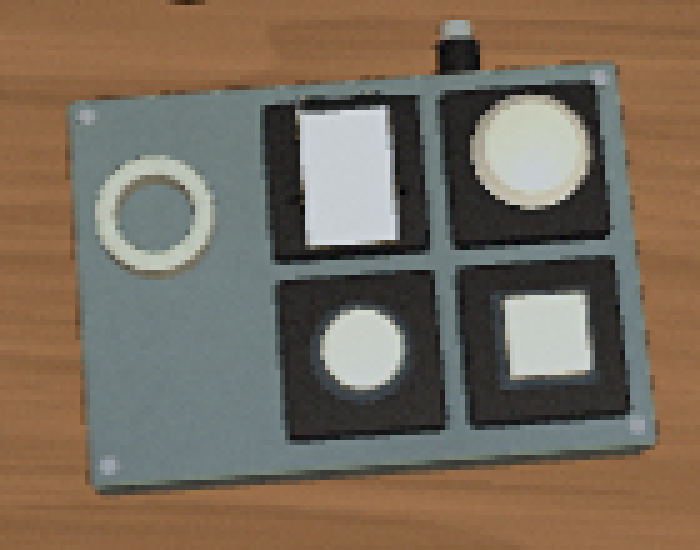

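View pics/cb.png

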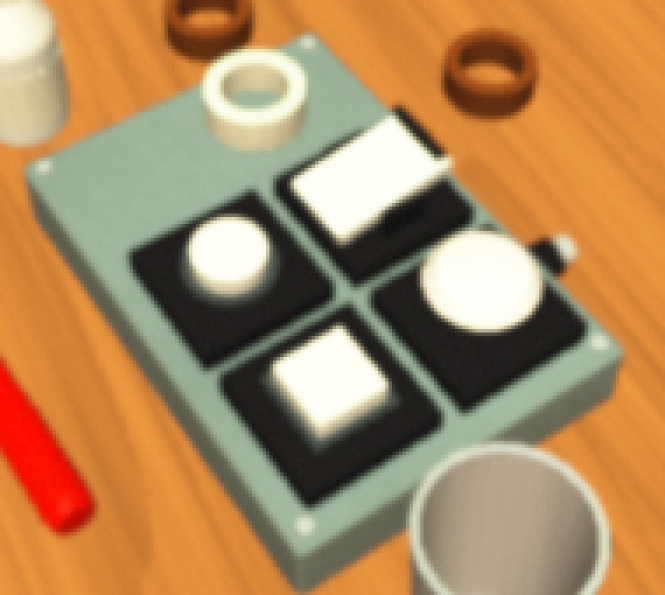

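The crops confirm it: the rocker with the black ridge at its far end, the flat round button nearer and beside the tape, the flat square key nearer and on the tumbler side, and the domed mushroom on the far tumbler side. Next I measure positions.

Run:
```python
from h import *
T=lambda u,v:(265+u/5-.4,155+v/5-.4)
S=lambda u,v:(230+u/3.5-.35,165+v/3.5-.35)
P={"rock":(347,180,61),"jog":(526,166,61),"round":(362,355,61),"square":(543,341,61)}
b=[world("top",T(u,v),z)[:2] for u,v,z in P.values()]
for k,q in zip(P,b):print(k,q.round(1))
# box fit: box coords order
m=np.array([[43,3],[43,-83],[-43,3],[-43,-83]],float)
b=np.array(b);mc=m-m.mean(0);bc=b-b.mean(0)
th=np.arctan2((mc[:,0]*bc[:,1]-mc[:,1]*bc[:,0]).sum(),(mc*bc).sum());R=np.array([[np.cos(th),-np.sin(th)],[np.sin(th),np.cos(th)]])
t=b.mean(0)-R@m.mean(0);print("yaw",th,"box",t,"res",(m@R.T+t-b).round(1).tolist())
for k,c in {"tape":(154,214,69)}.items():print(k,world("top",T(*c[:2]),69).round(1))
print("roundcap",world("top",T(364,349),77).round(1),world("side",S(228,247),77).round(1))
print("sqcap",world("top",T(548,336),77).round(1),world("side",S(330,373),77).round(1))
print("jogcap",world("top",T(531,151),85).round(1))
for n,p in {"ridge":[43+28,3],"sq":[-43,-83],"rd":[-43,3]}.items():
  w=R@np.array(p)+t; z=88 if n=="ridge" else 77;print(n,w.round(1),proj("side",[*w,z]).round(1),(proj("side",[*w,z])-[230,165])*3.5)
print("ridge side end mid",world("side",S(421,134),88).round(1))
print("tumbler rim",world("top",(429,215),120).round(1),"glue",world("top",(248,238),115).round(1))
```

```text
rock [589.   -1.2]
jog [599.  -86.1]
round [505.2 -10.8]
square [515.  -95.3]
yaw 0.1137535905488698 box [547.52412069  -8.61862347] res [[0.9, 0.4], [0.6, -0.1], [-0.8, 0.2], [-0.8, -0.6]]
tape [567.3  89.2  69. ]
roundcap [505.5 -11.1  77. ] [507.4  -7.1  77. ]
sqcap [514.7 -95.8  77. ] [517.6 -92.7  77. ]
jogcap [600.4 -85.8  85. ]
ridge [617.7   2.4] [348.8 204.7] [415.86940573 138.90020284]
sq [514.2 -96. ] [323.  273.7] [325.64150401 380.34341984]
rd [504.5 -10.5] [294.1 237.3] [224.19840861 252.98348803]
ridge side end mid [621.6   5.1  88. ]
tumbler rim [ 527.2 -212.7  120. ] glue [461.6 186.9 115. ]
```

```bash
python3 -m handwheel '[{"claw":0,"dx":34,"dy":-19},{"claw":0,"dx":34,"dy":-19},{"claw":0,"dx":34,"dy":-19},{"claw":0,"dx":34,"dy":-19},{"claw":0,"dx":34,"dy":-19},{"claw":0,"dx":34,"dy":-19},{"claw":0,"dx":34,"dy":-19},{"claw":0,"dx":34,"dy":-19},{"claw":0,"dx":34,"dy":-19},{"claw":0,"dx":34,"dy":-19}]'
python3 -m handwheel '[{"claw":0,"dx":34,"dy":-19},{"claw":0,"dx":34,"dy":-19},{"claw":0,"dx":34,"dy":-19},{"claw":0,"dx":34,"dy":-19},{"claw":0,"dx":34,"dy":-19},{"claw":0,"rz":0.107},{"claw":0,"rz":0.106},{"claw":0},{"claw":0}]'
```

```text
invalid input at $[0]: expected keys claw, dx, dy, dz, rx, ry, rz
invalid input at $[0]: expected keys claw, dx, dy, dz, rx, ry, rz
```

All seven keys are required in each row.

```bash
python3 -m handwheel '[{"claw":0,"dx":34,"dy":-19,"dz":0,"rx":0,"ry":0,"rz":0},{"claw":0,"dx":34,"dy":-19,"dz":0,"rx":0,"ry":0,"rz":0},{"claw":0,"dx":34,"dy":-19,"dz":0,"rx":0,"ry":0,"rz":0},{"claw":0,"dx":34,"dy":-19,"dz":0,"rx":0,"ry":0,"rz":0},{"claw":0,"dx":34,"dy":-19,"dz":0,"rx":0,"ry":0,"rz":0},{"claw":0,"dx":34,"dy":-19,"dz":0,"rx":0,"ry":0,"rz":0},{"claw":0,"dx":34,"dy":-19,"dz":0,"rx":0,"ry":0,"rz":0},{"claw":0,"dx":34,"dy":-19,"dz":0,"rx":0,"ry":0,"rz":0},{"claw":0,"dx":34,"dy":-19,"dz":0,"rx":0,"ry":0,"rz":0},{"claw":0,"dx":34,"dy":-19,"dz":0,"rx":0,"ry":0,"rz":0}]'
python3 -m handwheel '[{"claw":0,"dx":34,"dy":-19,"dz":0,"rx":0,"ry":0,"rz":0},{"claw":0,"dx":34,"dy":-19,"dz":0,"rx":0,"ry":0,"rz":0},{"claw":0,"dx":34,"dy":-19,"dz":0,"rx":0,"ry":0,"rz":0},{"claw":0,"dx":34,"dy":-19,"dz":0,"rx":0,"ry":0,"rz":0},{"claw":0,"dx":34,"dy":-19,"dz":0,"rx":0,"ry":0,"rz":0},{"claw":0,"dx":0,"dy":0,"dz":0,"rx":0,"ry":0,"rz":0.107},{"claw":0,"dx":0,"dy":0,"dz":0,"rx":0,"ry":0,"rz":0.106},{"claw":0,"dx":0,"dy":0,"dz":0,"rx":0,"ry":0,"rz":0},{"claw":0,"dx":0,"dy":0,"dz":0,"rx":0,"ry":0,"rz":0}]'
```

```text
time: 1.1
tool_pos: [430.3, -206.7, 226.5]
tcp_rot: [-3.141, 0.0, 0.327]
contact_force: [-0.6, -0.3, 0.3]
grip_width: 16.5
time: 2.0
tool_pos: [559.9, -63.6, 226.4]
tcp_rot: [-3.141, 0.001, 0.116]
contact_force: [-0.4, -0.3, -0.5]
grip_width: 0.4
```

```bash
python3 -m handwheel '[{"claw":0,"dx":33,"dy":-30,"dz":0,"rx":0,"ry":0,"rz":0},{"claw":0,"dx":33,"dy":-30,"dz":0,"rx":0,"ry":0,"rz":0},{"claw":0,"dx":0,"dy":0,"dz":40,"rx":0,"ry":0,"rz":0},{"claw":0,"dx":0,"dy":0,"dz":40,"rx":0,"ry":0,"rz":0},{"claw":0,"dx":0,"dy":0,"dz":35,"rx":0,"ry":0,"rz":0},{"claw":0,"dx":0,"dy":0,"dz":0,"rx":0,"ry":0,"rz":0},{"claw":0,"dx":0,"dy":0,"dz":0,"rx":0,"ry":0,"rz":0}]'
python3 - <<'E'
from h import *
c=snap("side","pics/side2.png");o=bot.get_obs();print(o["tool_pos"],proj("side",o["tool_pos"]))
a=c["frame"][130:290,270:430,::-1]
cv2.imwrite("pics/s2c.png",cv2.resize(a,None,fx=3.7,fy=3.7,interpolation=3))
E
```

```text
time: 2.7
tool_pos: [619.0, 3.2, 112.3]
tcp_rot: [3.142, 0.0, 0.115]
contact_force: [0.4, -0.2, 0.7]
grip_width: 0.5
[619.92557459   3.06185559 113.6033816 ] [350.5106532  193.99657035]
```

View pics/s2c.png

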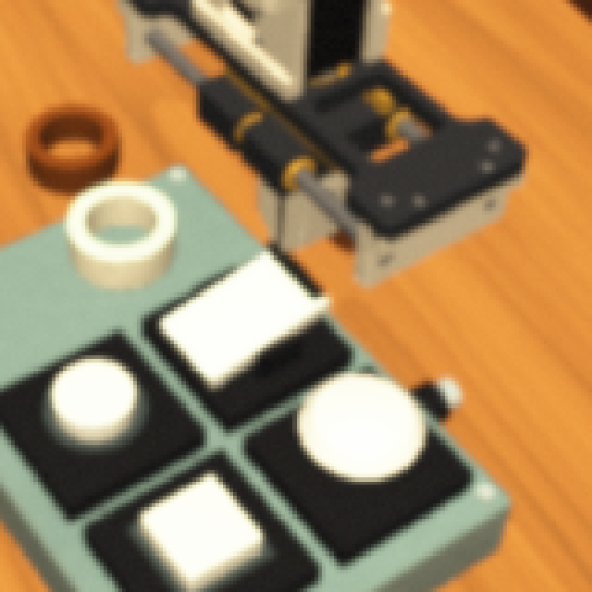

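The closed fingertips are at about pixel (348,196), right over the rocker's far end, and nothing is in the way. I'll press in steps and watch the force.

```bash
python3 -m handwheel '[{"claw":0,"dx":0,"dy":0,"dz":12,"rx":0,"ry":0,"rz":0},{"claw":0,"dx":0,"dy":0,"dz":8,"rx":0,"ry":0,"rz":0},{"claw":0,"dx":0,"dy":0,"dz":3,"rx":0,"ry":0,"rz":0},{"claw":0,"dx":0,"dy":0,"dz":0,"rx":0,"ry":0,"rz":0}]'
for i in 1 ; do python3 -m handwheel '[{"claw":0,"dx":0,"dy":0,"dz":3,"rx":0,"ry":0,"rz":0},{"claw":0,"dx":0,"dy":0,"dz":0,"rx":0,"ry":0,"rz":0}]'; python3 -m handwheel '[{"claw":0,"dx":0,"dy":0,"dz":3,"rx":0,"ry":0,"rz":0},{"claw":0,"dx":0,"dy":0,"dz":0,"rx":0,"ry":0,"rz":0}]'; done
```

```text
time: 3.15
tool_pos: [619.9, 3.4, 89.5]
tcp_rot: [3.141, -0.003, 0.114]
contact_force: [1.6, 0.2, 3.8]
grip_width: 0.6
time: 3.35
tool_pos: [620.8, 3.5, 87.2]
tcp_rot: [3.141, -0.005, 0.114]
contact_force: [3.7, 1.1, 5.8]
grip_width: -0.0
time: 3.55
tool_pos: [620.8, 3.5, 84.2]
tcp_rot: [3.141, -0.005, 0.114]
contact_force: [4.3, 1.0, 4.8]
grip_width: 0.5
```

```bash
python3 -m handwheel '[{"claw":0,"dx":0,"dy":0,"dz":3,"rx":0,"ry":0,"rz":0},{"claw":0,"dx":0,"dy":0,"dz":0,"rx":0,"ry":0,"rz":0}]'; python3 -m handwheel '[{"claw":0,"dx":0,"dy":0,"dz":2,"rx":0,"ry":0,"rz":0},{"claw":0,"dx":0,"dy":0,"dz":0,"rx":0,"ry":0,"rz":0}]';  python3 -m handwheel '[{"claw":0,"dx":0,"dy":0,"dz":2,"rx":0,"ry":0,"rz":0},{"claw":0,"dx":0,"dy":0,"dz":0,"rx":0,"ry":0,"rz":0}]'
```

```text
time: 3.75
tool_pos: [620.2, 3.5, 80.8]
tcp_rot: [3.141, -0.003, 0.114]
contact_force: [3.2, 0.1, 5.0]
grip_width: 0.4
time: 3.95
tool_pos: [619.1, 3.4, 77.9]
tcp_rot: [3.141, -0.001, 0.114]
contact_force: [3.3, 0.4, 5.4]
grip_width: 0.6
time: 4.15
tool_pos: [619.0, 3.4, 76.1]
tcp_rot: [3.141, -0.0, 0.114]
contact_force: [2.0, -0.9, 7.8]
grip_width: 0.8
```

```bash
python3 -m handwheel '[{"claw":0,"dx":0,"dy":0,"dz":2,"rx":0,"ry":0,"rz":0},{"claw":0,"dx":0,"dy":0,"dz":0,"rx":0,"ry":0,"rz":0}]'; python3 -m handwheel '[{"claw":0,"dx":0,"dy":0,"dz":1,"rx":0,"ry":0,"rz":0},{"claw":0,"dx":0,"dy":0,"dz":0,"rx":0,"ry":0,"rz":0}]'
```

```text
time: 4.35
tool_pos: [619.0, 3.4, 74.9]
tcp_rot: [3.141, -0.001, 0.114]
contact_force: [0.3, 1.2, 12.0]
grip_width: 0.5
time: 4.55
tool_pos: [619.0, 3.4, 74.6]
tcp_rot: [3.141, -0.001, 0.114]
contact_force: [-0.8, 0.5, 15.2]
grip_width: 0.5
```

The force rises at about 3 N/mm, so the rocker is on its hard stop. I lift off and move over the square key.

```bash
python3 -m handwheel '[{"claw":0,"dx":0,"dy":0,"dz":-20,"rx":0,"ry":0,"rz":0},{"claw":0,"dx":0,"dy":0,"dz":-28,"rx":0,"ry":0,"rz":0},{"claw":0,"dx":-28,"dy":21,"dz":0,"rx":0,"ry":0,"rz":0},{"claw":0,"dx":-29,"dy":22,"dz":0,"rx":0,"ry":0,"rz":0},{"claw":0,"dx":-28,"dy":21,"dz":0,"rx":0,"ry":0,"rz":0},{"claw":0,"dx":-28,"dy":21,"dz":0,"rx":0,"ry":0,"rz":0},{"claw":0,"dx":0,"dy":0,"dz":15,"rx":0,"ry":0,"rz":0},{"claw":0,"dx":0,"dy":0,"dz":0,"rx":0,"ry":0,"rz":0},{"claw":0,"dx":0,"dy":0,"dz":0,"rx":0,"ry":0,"rz":0}]'
python3 - <<'E'
from h import *
c=snap("side","pics/side3.png")
a=c["frame"][130:290,270:430,::-1]
cv2.imwrite("pics/s3c.png",cv2.resize(a,None,fx=3.7,fy=3.7,interpolation=3))
E
```

```text
time: 5.45
tool_pos: [515.4, -93.4, 105.1]
tcp_rot: [-3.14, 0.003, 0.114]
contact_force: [-0.5, 0.5, 0.9]
grip_width: 0.4
```

View pics/s3c.png

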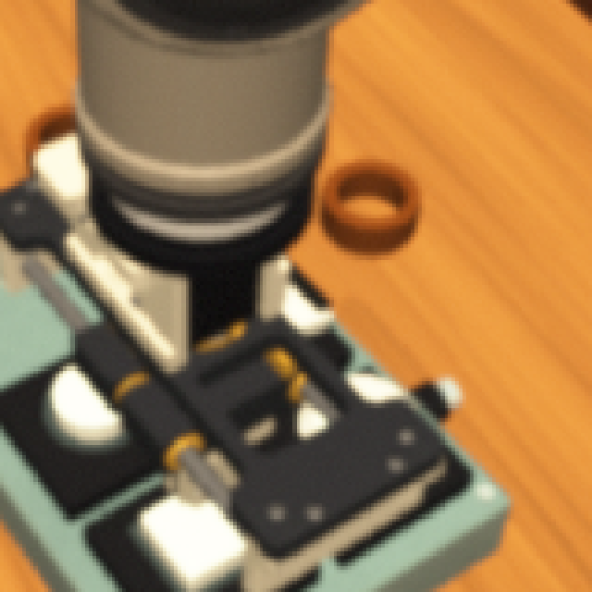

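The gripper hides most of the rocker. The order matters, so I pull back briefly for a clear look before pressing the key.

```bash
python3 -m handwheel '[{"claw":0,"dx":0,"dy":0,"dz":-40,"rx":0,"ry":0,"rz":0},{"claw":0,"dx":-35,"dy":0,"dz":-35,"rx":0,"ry":0,"rz":0},{"claw":0,"dx":-40,"dy":0,"dz":-20,"rx":0,"ry":0,"rz":0},{"claw":0,"dx":-40,"dy":0,"dz":0,"rx":0,"ry":0,"rz":0},{"claw":0,"dx":0,"dy":0,"dz":0,"rx":0,"ry":0,"rz":0},{"claw":0,"dx":0,"dy":0,"dz":0,"rx":0,"ry":0,"rz":0}]'
python3 - <<'E'
from h import *
c=snap("side","pics/side4.png")
a=c["frame"][130:290,270:430,::-1]
cv2.imwrite("pics/s4c.png",cv2.resize(a,None,fx=3.7,fy=3.7,interpolation=3))
E
```

```text
time: 6.1
tool_pos: [402.1, -106.7, 201.5]
tcp_rot: [3.141, -0.001, 0.114]
contact_force: [0.7, -0.1, 0.2]
grip_width: 0.6
```

View pics/s4c.png

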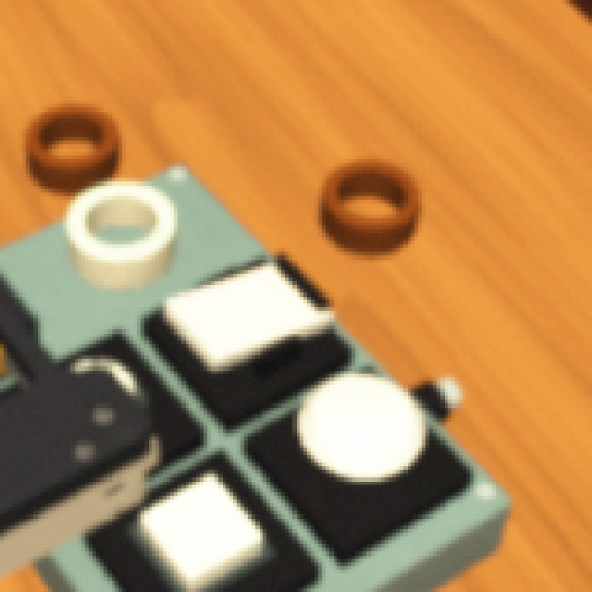

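The rocker's far edge dropped from (325,298) to (330,318) in the crop and its near end rose, so the isolator is on. The tape and jog button are unchanged. Next is the square key.

```bash
python3 -m handwheel '[{"claw":0,"dx":40,"dy":0,"dz":0,"rx":0,"ry":0,"rz":0},{"claw":0,"dx":40,"dy":0,"dz":20,"rx":0,"ry":0,"rz":0},{"claw":0,"dx":34,"dy":1,"dz":30,"rx":0,"ry":0,"rz":0},{"claw":0,"dx":0,"dy":0,"dz":40,"rx":0,"ry":0,"rz":0},{"claw":0,"dx":0,"dy":0,"dz":25,"rx":0,"ry":0,"rz":0},{"claw":0,"dx":0,"dy":0,"dz":0,"rx":0,"ry":0,"rz":0},{"claw":0,"dx":0,"dy":0,"dz":0,"rx":0,"ry":0,"rz":0}]'
python3 -m handwheel '[{"claw":0,"dx":0,"dy":0,"dz":5,"rx":0,"ry":0,"rz":0},{"claw":0,"dx":0,"dy":0,"dz":3,"rx":0,"ry":0,"rz":0},{"claw":0,"dx":0,"dy":0,"dz":3,"rx":0,"ry":0,"rz":0},{"claw":0,"dx":0,"dy":0,"dz":0,"rx":0,"ry":0,"rz":0}]'
python3 -m handwheel '[{"claw":0,"dx":0,"dy":0,"dz":3,"rx":0,"ry":0,"rz":0},{"claw":0,"dx":0,"dy":0,"dz":2,"rx":0,"ry":0,"rz":0},{"claw":0,"dx":0,"dy":0,"dz":0,"rx":0,"ry":0,"rz":0}]'
```

```text
time: 6.85
tool_pos: [516.2, -94.6, 85.6]
tcp_rot: [-3.141, 0.0, 0.115]
contact_force: [-0.2, -0.4, 0.1]
grip_width: 0.5
time: 7.25
tool_pos: [515.9, -95.1, 75.3]
tcp_rot: [3.141, -0.002, 0.114]
contact_force: [0.7, -0.3, 1.7]
grip_width: 0.6
time: 7.55
tool_pos: [515.8, -95.1, 69.8]
tcp_rot: [3.141, -0.001, 0.114]
contact_force: [1.4, 0.4, 2.7]
grip_width: 0.3
```

```bash
python3 -m handwheel '[{"claw":0,"dx":0,"dy":0,"dz":2,"rx":0,"ry":0,"rz":0},{"claw":0,"dx":0,"dy":0,"dz":2,"rx":0,"ry":0,"rz":0},{"claw":0,"dx":0,"dy":0,"dz":0,"rx":0,"ry":0,"rz":0}]'
python3 -m handwheel '[{"claw":0,"dx":0,"dy":0,"dz":2,"rx":0,"ry":0,"rz":0},{"claw":0,"dx":0,"dy":0,"dz":0,"rx":0,"ry":0,"rz":0}]'
python3 -m handwheel '[{"claw":0,"dx":0,"dy":0,"dz":1,"rx":0,"ry":0,"rz":0},{"claw":0,"dx":0,"dy":0,"dz":0,"rx":0,"ry":0,"rz":0}]'
```

```text
time: 7.85
tool_pos: [515.7, -95.0, 65.6]
tcp_rot: [3.141, -0.001, 0.114]
contact_force: [3.0, -0.7, 2.8]
grip_width: 0.5
time: 8.05
tool_pos: [515.7, -95.0, 63.9]
tcp_rot: [3.141, -0.001, 0.114]
contact_force: [1.9, -0.5, 7.9]
grip_width: 0.2
time: 8.25
tool_pos: [515.7, -95.0, 63.2]
tcp_rot: [3.141, -0.001, 0.114]
contact_force: [1.2, -0.8, 7.7]
grip_width: 0.6
```

The key is at its stop: 63.2 mm plus about 3.9 mm of cap give is 67 mm. Now the round button.

```bash
python3 -m handwheel '[{"claw":0,"dx":0,"dy":0,"dz":-15,"rx":0,"ry":0,"rz":0},{"claw":0,"dx":0,"dy":0,"dz":-20,"rx":0,"ry":0,"rz":0},{"claw":0,"dx":0,"dy":-29,"dz":0,"rx":0,"ry":0,"rz":0},{"claw":0,"dx":0,"dy":-29,"dz":0,"rx":0,"ry":0,"rz":0},{"claw":0,"dx":0,"dy":-28,"dz":0,"rx":0,"ry":0,"rz":0},{"claw":0,"dx":0,"dy":0,"dz":12,"rx":0,"ry":0,"rz":0},{"claw":0,"dx":0,"dy":0,"dz":0,"rx":0,"ry":0,"rz":0},{"claw":0,"dx":0,"dy":0,"dz":0,"rx":0,"ry":0,"rz":0}]'
python3 -m handwheel '[{"claw":0,"dx":0,"dy":0,"dz":5,"rx":0,"ry":0,"rz":0},{"claw":0,"dx":0,"dy":0,"dz":3,"rx":0,"ry":0,"rz":0},{"claw":0,"dx":0,"dy":0,"dz":3,"rx":0,"ry":0,"rz":0},{"claw":0,"dx":0,"dy":0,"dz":0,"rx":0,"ry":0,"rz":0}]'
python3 -m handwheel '[{"claw":0,"dx":0,"dy":0,"dz":3,"rx":0,"ry":0,"rz":0},{"claw":0,"dx":0,"dy":0,"dz":2,"rx":0,"ry":0,"rz":0},{"claw":0,"dx":0,"dy":0,"dz":0,"rx":0,"ry":0,"rz":0}]'
```

```text
time: 9.05
tool_pos: [505.0, -10.0, 85.0]
tcp_rot: [-3.141, 0.002, 0.113]
contact_force: [-0.2, 0.1, 0.1]
grip_width: 0.3
time: 9.45
tool_pos: [505.6, -10.0, 74.5]
tcp_rot: [3.141, 0.0, 0.113]
contact_force: [-0.6, -1.0, 1.2]
grip_width: 0.4
time: 9.75
tool_pos: [505.7, -9.6, 69.6]
tcp_rot: [3.141, -0.0, 0.114]
contact_force: [-0.2, -2.4, 2.8]
grip_width: 0.2
```

```bash
python3 -m handwheel '[{"claw":0,"dx":0,"dy":0,"dz":2,"rx":0,"ry":0,"rz":0},{"claw":0,"dx":0,"dy":0,"dz":2,"rx":0,"ry":0,"rz":0},{"claw":0,"dx":0,"dy":0,"dz":0,"rx":0,"ry":0,"rz":0}]'
python3 -m handwheel '[{"claw":0,"dx":0,"dy":0,"dz":2,"rx":0,"ry":0,"rz":0},{"claw":0,"dx":0,"dy":0,"dz":0,"rx":0,"ry":0,"rz":0}]'
python3 -m handwheel '[{"claw":0,"dx":0,"dy":0,"dz":1,"rx":0,"ry":0,"rz":0},{"claw":0,"dx":0,"dy":0,"dz":0,"rx":0,"ry":0,"rz":0}]'
```

```text
time: 10.05
tool_pos: [505.8, -9.5, 65.6]
tcp_rot: [3.141, -0.0, 0.114]
contact_force: [0.0, -2.9, 3.1]
grip_width: 0.4
time: 10.25
tool_pos: [505.8, -9.5, 63.8]
tcp_rot: [3.141, -0.0, 0.114]
contact_force: [-0.9, -2.5, 7.3]
grip_width: 0.4
time: 10.45
tool_pos: [505.8, -9.5, 63.1]
tcp_rot: [3.141, -0.001, 0.114]
contact_force: [-1.9, -3.5, 7.8]
grip_width: 0.7
```

```bash
python3 -m handwheel '[{"claw":0,"dx":0,"dy":0,"dz":-15,"rx":0,"ry":0,"rz":0},{"claw":0,"dx":0,"dy":0,"dz":-40,"rx":0,"ry":0,"rz":0},{"claw":0,"dx":0,"dy":0,"dz":-40,"rx":0,"ry":0,"rz":0},{"claw":0,"dx":-30,"dy":-20,"dz":-30,"rx":0,"ry":0,"rz":0},{"claw":0,"dx":-30,"dy":-20,"dz":0,"rx":0,"ry":0,"rz":0},{"claw":0,"dx":-30,"dy":-20,"dz":0,"rx":0,"ry":0,"rz":0},{"claw":0,"dx":-25,"dy":-20,"dz":0,"rx":0,"ry":0,"rz":0},{"claw":0,"dx":0,"dy":0,"dz":0,"rx":0,"ry":0,"rz":0},{"claw":0,"dx":0,"dy":0,"dz":0,"rx":0,"ry":0,"rz":0}]'
python3 - <<'E'
from h import *
c=snap("side","pics/side5.png")
a=c["frame"][130:370,190:430,::-1]
cv2.imwrite("pics/s5c.png",cv2.resize(a,None,fx=2.5,fy=2.5,interpolation=3))
E
```

```text
time: 11.35
tool_pos: [382.1, 57.5, 187.8]
tcp_rot: [-3.141, -0.001, 0.115]
contact_force: [1.1, -0.0, 0.5]
grip_width: 0.2
```

View pics/s5c.png

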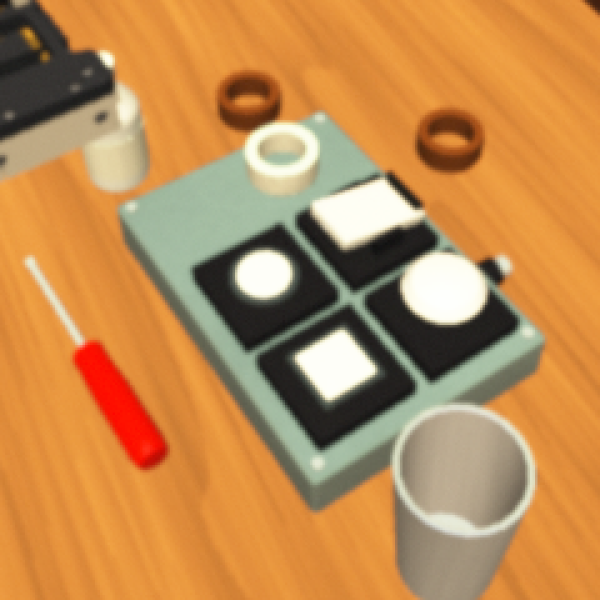

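The square key at (337,366) and the round button at (264,274) are both sunk, and the rocker at (367,213) is on. The mushroom, tape, bottle, tumbler and screwdriver are where they were, and the robot is clear of everything, so I'm handing in.

```bash
python3 -c "
from plant import bot
print(bot.close_job())"
```

```text
the job is handed in; nothing more can be done
None
```

The job is done and handed in. With the fingers closed, I pressed the isolator's ridged end, then the square key, then the round button, each down to its hard stop. It took about 11.4 s of the 48 s allowed.

- **Forces:** The peak was about 15 N on the isolator ridge and about 8 N on each of the other two.
- **Isolator:** I backed off after the first press, and a picture showed the ridged end down before I went on to the key.
- **Key and button:** At the stop the fingertip was at about 63 mm. Adding the cap's give puts each top at 67 mm, which is fully in.
- **Last picture:** The rocker is on and the key and button are sunk. The jog button, tape roll, tumbler and screwdriver look unmoved. The glue bottle is partly hidden behind the gripper, but what shows is where it was. The robot was touching nothing.
- **Disagreements:** The two cameras differed by 2–5 mm on positions, so I used the average. That was well within the fingertip width, and no check failed.

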